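# Line up the orange inks by shade

## Task

Get the four inks of the orange family ready for the print run: stand them upright on the ledge's four round pads, one pot centred on each pad, in order of shade from the palest at the white block to the darkest at the black block. Never tip a pot over, leave the green pot where it stands, and let go of everything at the end.

Things in the scene. Friction and masses are not known exactly. Their poses are not given: they have to be found in the camera images.
- pot_pale: Loose closed round ink pot, straight-sided, 56 mm diameter, 82 mm high, 0.18 to 0.35 kg, upright on the table before the ledge. Side wall and a disc on the lid in the ink's colour, with a white lid band (top 16 mm, flush with the side). Ink: pale cream-peach (the lightest). At least 95 mm between pot centres. Origin: centre of its underside, z up.
- pot_light: Loose closed round ink pot, straight-sided, 56 mm diameter, 82 mm high, 0.18 to 0.35 kg, upright on the table before the ledge. Side wall and a disc on the lid in the ink's colour, with a white lid band (top 16 mm, flush with the side). Ink: light, bright orange (second lightest). At least 95 mm between pot centres. Origin: centre of its underside, z up.
- pot_deep: Loose closed round ink pot, straight-sided, 56 mm diameter, 82 mm high, 0.18 to 0.35 kg, upright on the table before the ledge. Side wall and a disc on the lid in the ink's colour, with a white lid band (top 16 mm, flush with the side). Ink: deep red-orange (second darkest). At least 95 mm between pot centres. Origin: centre of its underside, z up.
- pot_dark: Loose closed round ink pot, straight-sided, 56 mm diameter, 82 mm high, 0.18 to 0.35 kg, upright on the table before the ledge. Side wall and a disc on the lid in the ink's colour, with a white lid band (top 16 mm, flush with the side). Ink: very dark brown (the darkest). At least 95 mm between pot centres. Origin: centre of its underside, z up.
- mark_1: Fixed black rubber pad with a blue ring, 72 mm diameter, 4 mm thick, the leftmost (+y end of the row, as the robot looks at it) of four alike in a straight row 90 mm apart on a fixed wooden ledge (90 x 420 mm, 20 mm high). Origin: centre of the pad's underside, 20 mm above the table; a pot stands 4 mm above it. x points across the row, away from the robot, y along the row towards mark_1, z up.
- mark_2: Fixed black rubber pad with a blue ring, 72 mm diameter, 4 mm thick, the second from the left of four alike in a straight row 90 mm apart on a fixed wooden ledge (90 x 420 mm, 20 mm high). Origin: centre of the pad's underside, 20 mm above the table; a pot stands 4 mm above it. x points across the row, away from the robot, y along the row towards mark_1, z up.
- mark_3: Fixed black rubber pad with a blue ring, 72 mm diameter, 4 mm thick, the third from the left of four alike in a straight row 90 mm apart on a fixed wooden ledge (90 x 420 mm, 20 mm high). Origin: centre of the pad's underside, 20 mm above the table; a pot stands 4 mm above it. x points across the row, away from the robot, y along the row towards mark_1, z up.
- mark_4: Fixed black rubber pad with a blue ring, 72 mm diameter, 4 mm thick, the rightmost (-y end of the row) of four alike in a straight row 90 mm apart on a fixed wooden ledge (90 x 420 mm, 20 mm high). Origin: centre of the pad's underside, 20 mm above the table; a pot stands 4 mm above it. x points across the row, away from the robot, y along the row towards mark_1, z up.
- white_stop: Fixed white block 80 x 18 x 45 mm on the ledge at one end of the row (top 65 mm above the table), 55 mm beyond the centre of the end pad: beside mark_1 or mark_4. It shows the end for the lightest ink; a like black block stands at the other end. Origin: centre of its underside, 20 mm above the table.
- pot_green: Bystander: a closed ink pot of the same size and make, green, standing among the others; to be left where it is. Origin: centre of its underside. (A tape roll, 76 mm diameter, 24 mm high, also lies among the pots; taller things, up to 210 mm, stand only farther than 0.38 m to the robot's left or right.)
Not all that is in view belongs to the job. What is shaped like the pot_deep but purple is not meant. Leave any purple look-alike of the pot_pale alone.

How it is judged:
By the outcome, as a careful person would: the job done as asked, in the order asked, and still so for the second after the job is handed in, with the robot touching nothing.
It also fails if it takes over 104 s, if anything falls off the work surface, if the arm or the gripper's body presses on something with over 40 N, if the wrist force passes 120 N, or if a joint passes its speed limit or range.

## Robot

A 6-joint arm with a two-finger parallel gripper is mounted at the origin on the work surface. World frame = base frame: x ahead of the robot, y to its left, z up, the work surface at z = 0. Lengths are in m, angles in degrees, forces in N, time in s.
With the tool pointing down it reaches from about 0.4 to 0.825 m from the base axis. Payload 7 kg.
Tool frame: the origin (TCP) lies at the very end of the fingers, on their centre line; the grasp point (between the pads) lies 19 mm behind it; x points along the fingers, y is the direction in which the jaws open and shut, and the axes are right-handed (so a half turn about x gives the same grasp; the last joint's range is limited). The gripper opens to 88 mm and grips with 3 to 60 N. Pads are 19 mm wide; open, the fingers measure 130 mm over their backs; the gripper's body (78 mm by 193 mm) begins 47 mm behind the grasp point.
Start: joints at [-51.331, 20.546, 0.682, 0, -70.136, -16.507], TCP at [0.255, -0.625, 0.227] pointing down, gripper open.
Joint ranges: [-176.03, 176.03], [-82.01, 121.73], [-58.28, 71.71], [-173.87, 95.51], [-174.79, -0.11], [-173.66, 173.66]. Speed limits (degrees/s): [136.94, 136.94, 172.46, 180, 180, 180].

## Interface

Orientations are given as [roll, pitch, yaw] about the fixed x, y, z axes, in that order (R = Rz(yaw) Ry(pitch) Rx(roll)).
In Python, from plant import monitor, eyes, ticket gives the robot as it stands. The module is installed in compiled form; this text tells all that it offers.
- The arm moves only by the shell command python3 -m crank 'ROWS'. ROWS is JSON, a list of rows, each an object with "linear": the shift along the world's x, y, z in units of 60 mm (1.0 is 60 mm), a list of three; "rot": the turn, a rotation vector about the world's x, y, z in units of 5 degrees (1.0 is 5 degrees), a list of three; "hand": the opening, from 0 (shut) to 1 (fully open). In form: [{"linear": [tx, ty, tz], "rot": [ax, ay, az], "hand": hand}, ...]. A call has 1 to 20 rows; each row shifts and turns the pose as measured when the row begins; what a row does not reach is not made up. A row lasts 1/8 s, in which the tool goes at most 62.5 mm and 10.7 degrees, less where a joint would pass 70% of its speed; a pose out of reach is approached as far as the arm can. A call is refused whole if a number of a shift passes 1 or a number of a turn 1, either way. A call with a gripper value outside its range is refused whole. The fingers move at their own pace and stop on an object; the grip force is fixed at half the most. Time passes only in rows, so rows that do not move let the fingers close. It gives the time, the measured TCP pose, the force and the opening at its end, in the units of the state.
- monitor.get_obs(): the state, without advancing time (a new reading comes with each control period).
- eyes.snapshot(name): name is "side" or "top"; returns a dict with "image" (420x560x3 uint8, red, green, blue), "depth" (420x560 float32, m along the optical axis (not along the pixel's ray), 0 where there is no reading), "K" (3x3 intrinsics, pixels), "camera_from_world" (4x4, takes a point from world to camera coordinates). Camera axes: x right, y up, looking along -z (the intrinsics and any distortion apply to the point x, -y, -z); pixel columns grow to the right and rows downward; lengths in m; the calibration is good to about 2 mm. A picture is of the moment at which its call begins.
- ticket.close_job(): hands the job in, once; it reports no verdict.
The state is a dict: "clock": time; "joint_pos": joint angles; "qvel": joint speeds; "tau": joint torques, N m; "tool_pos": TCP position; "orientation": TCP orientation; "force": force on the tool from outside, world axes, zero at the start; "moment": the same for the moment, N m; "opening": finger opening in m.
Only numpy, scipy, OpenCV 4.12 (cv2) and the standard library are available. Lean on these libraries where they do the work, as an engineer would, in place of code of your own. Each camera call takes 0.05 s, during which the arm holds its last target.

## Working session

There is one attempt and no reset: what is moved stays moved. The work goes in short steps, Python scripts to look and compute and a shell command to move; the robot and the scene stay as the last step left them, time stands still between calls to the robot, and variables do not carry over. Pictures are saved under pics/ and viewed, and the job is handed in when it is done.

```bash
mkdir -p pics
python3 - <<'E'
from plant import monitor, eyes
import cv2,numpy as np
print(monitor.get_obs())
for n in("top","side"):
    s=eyes.snapshot(n); cv2.imwrite(f"pics/{n}0.png",s["image"][:,:,::-1]); print(n,s["K"],s["camera_from_world"],s.keys())
    np.savez(f"{n}0.npz",**s)
E
```

```text
{'clock': 0.0, 'joint_pos': array([-5.13320207e+01,  2.05926955e+01,  6.31836897e-01, -1.88297560e-02,
       -7.01379519e+01, -1.65070129e+01]), 'qvel': array([-0.04743051,  0.01068432,  0.04627584,  0.11722788,  0.12804973,
        0.03493203]), 'tau': array([ 6.00043259e-04, -5.82719064e+01,  2.93059140e+01,  6.99768886e+00,
        6.81325051e-03, -1.37835950e-04]), 'tool_pos': array([ 0.25438274, -0.62467354,  0.22559784]), 'orientation': array([ 96.35218649,  89.89961593, 118.50674005]), 'force': array([ 0.06323234,  1.11893121, -0.14093176]), 'moment': array([-0.01094403, -0.02215873,  0.0175542 ]), 'opening': 0.08786383868620826}
top [[474.41194684   0.         277.57190443]
 [  0.         474.41194684 205.78322543]
 [  0.           0.           1.        ]] [[-0.00664453 -0.99988929  0.01331355  0.04210546]
 [ 0.99322304 -0.00505417  0.11611398 -0.49712034]
 [-0.11603384  0.01399485  0.99314666 -1.21032571]
 [ 0.          0.          0.          1.        ]] dict_keys(['image', 'depth', 'K', 'camera_from_world'])
side [[530.02232727   0.         279.46788644]
 [  0.         530.02232727 206.84580682]
 [  0.           0.           1.        ]] [[-0.9902014  -0.139541    0.00543042  0.50304141]
 [ 0.10577905 -0.72409932  0.68153574 -0.05763775]
 [-0.09117001  0.67543207  0.73176468 -1.47839472]
 [ 0.          0.          0.          1.        ]] dict_keys(['image', 'depth', 'K', 'camera_from_world'])
```

View pics/top0.png

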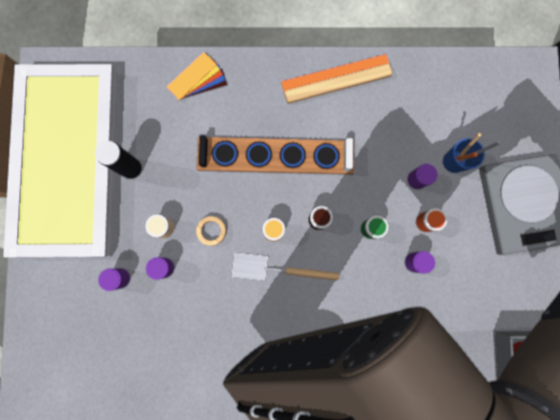

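View pics/side0.png

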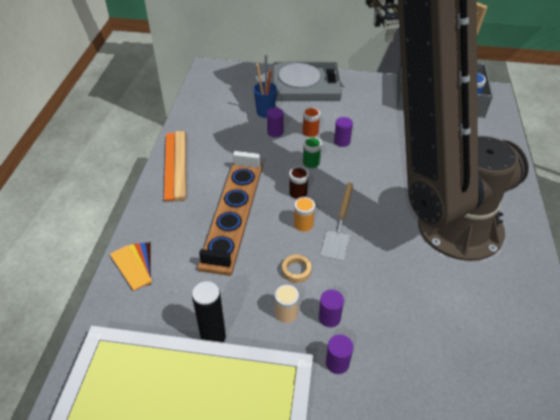

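```bash
cat > h.py <<'E'
import numpy as np,cv2
def world(s):
    d=s["depth"];K=s["K"];T=np.linalg.inv(s["camera_from_world"])
    v,u=np.mgrid[:d.shape[0],:d.shape[1]]
    p=np.stack([(u-K[0,2])/K[0,0]*d,-(v-K[1,2])/K[1,1]*d,-d],-1)
    w=p@T[:3,:3].T+T[:3,3]; w[d==0]=np.nan; return w
def ray(s,u,v,z):
    K=s["K"];T=np.linalg.inv(s["camera_from_world"])
    r=T[:3,:3]@np.array([(u-K[0,2])/K[0,0],-(v-K[1,2])/K[1,1],-1]);o=T[:3,3]
    return o+r*(z-o[2])/r[2]
def proj(s,p):
    T=s["camera_from_world"];K=s["K"];c=T[:3,:3]@np.array(p)+T[:3,3]
    return K[0,0]*c[0]/-c[2]+K[0,2],K[1,1]*-c[1]/-c[2]+K[1,2]
def blobs(s,lo,hi,amin=60,amax=2000):
    w=world(s);m=((w[...,2]>lo)&(w[...,2]<hi)).astype(np.uint8)
    m=cv2.morphologyEx(m,cv2.MORPH_OPEN,np.ones((3,3),np.uint8))
    n,l,st,c=cv2.connectedComponentsWithStats(m)
    out=[]
    for i in range(1,n):
        if amin<st[i,4]<amax:
            ww=w[l==i]; u,v=c[i]
            out.append((u,v,st[i,4],np.nanmedian(ww,0),s["image"][int(v),int(u)],st[i,2:4]))
    return out
E
python3 - <<'E'
from h import *
for n in("top","side"):
    s=dict(np.load(n+"0.npz"))
    print(n)
    for b in blobs(s,.074,.092): print(np.round(b[:2],1),b[2],b[5],b[3].round(4),b[4],"ray",ray(s,b[0],b[1],.082).round(4))
    # blue rings / pads
    hsv=cv2.cvtColor(s["image"],cv2.COLOR_RGB2HSV)
    m=cv2.inRange(hsv,(105,90,40),(130,255,255));n_,l,st,c=cv2.connectedComponentsWithStats(cv2.dilate(m,np.ones((2,2))))
    cs,_=cv2.findContours(m,cv2.RETR_EXTERNAL,cv2.CHAIN_APPROX_NONE)
    for k in cs:
        if len(k)>25:
            e=cv2.fitEllipse(k);print("ring",np.round(e[0],1),np.round(e[1],1),ray(s,*e[0],.024).round(4))
    x=s["image"][100:300,90:480] if n=="top" else s["image"][80:380,180:400]
    cv2.imwrite(f"pics/z_{n}.png",cv2.resize(x,None,fx=2,fy=2,interpolation=cv2.INTER_CUBIC)[:,:,::-1])
E
```

```text
top
[426.1 173.7] 370 [22 22] [ 0.5709 -0.3367  0.0803] [ 90  49 120] ray [ 0.571  -0.3364  0.082 ]
[321.  216.6] 381 [21 22] [ 0.4628 -0.0684  0.0806] [73 32 23] ray [ 0.4634 -0.0683  0.082 ]
[435.2 218.5] 374 [22 22] [ 0.4572 -0.3545  0.0804] [143  64  33] ray [ 0.457  -0.3542  0.082 ]
[156.5 224.9] 390 [22 23] [0.4448 0.3403 0.0809] [248 238 206] ray [0.445  0.3403 0.082 ]
[376.5 226.3] 388 [22 22] [ 0.4391 -0.2061  0.0804] [31 92 48] ray [ 0.4384 -0.2062  0.082 ]
[273.4 228.6] 382 [22 22] [0.4334 0.0515 0.0802] [246 198  98] ray [0.4341 0.0507 0.082 ]
[423.5 261.7] 394 [22 22] [ 0.3494 -0.3204  0.0807] [137  73 184] ray [ 0.35   -0.3203  0.082 ]
[156.6 267.5] 402 [23 22] [0.3402 0.3382 0.081 ] [140  76 186] ray [0.3402 0.3378 0.082 ]
[109.2 279. ] 418 [23 23] [0.3131 0.4526 0.0807] [141  76 187] ray [0.3132 0.4525 0.082 ]
[509.9 344.3] 99 [ 8 22] [ 0.1487 -0.521   0.0843] [64 66 68] ray [ 0.1491 -0.5229  0.082 ]
ring [326.1 155.6] [22.6 23.1] [ 0.6316 -0.0908  0.024 ]
ring [292.3 154.8] [22.7 23.1] [ 0.6341 -0.0009  0.024 ]
ring [258.4 153.9] [22.6 23.3] [0.6368 0.089  0.024 ]
ri
[... 870 characters left out ...]
 ]
[286.5 294.8] 401 [24 21] [0.4434 0.3435 0.0822] [237 220 171] ray [0.4436 0.3435 0.082 ]
[331.7 299.5] 421 [24 22] [0.339  0.3419 0.0818] [116  57 161] ray [0.3391 0.3414 0.082 ]
[207.7 329.8] 61 [16  6] [0.6019 0.4587 0.0822] [17 19 20] ray [0.603  0.4585 0.082 ]
[340.1 345.9] 500 [26 25] [0.3125 0.4563 0.0819] [115  57 160] ray [0.3127 0.4559 0.082 ]
ring [144.4 251.1] [ 3.9 30.3] [0.8331 0.2243 0.024 ]
ring [220.6 246. ] [16.4 22.1] [0.6399 0.1789 0.024 ]
ring [228.6 221. ] [16.4 22.3] [0.6369 0.0897 0.024 ]
ring [235.7 197.8] [14.8 21.1] [ 6.348e-01 -1.000e-04  2.400e-02]
ring [242.7 176.5] [13.4 20.4] [ 0.6313 -0.0896  0.024 ]
ring [264.6  98.1] [22.1 34.9] [ 0.6296 -0.4888  0.024 ]
```

```bash
cat > st.py <<'E'
import sys
from plant import monitor
from scipy.spatial.transform import Rotation as R
import numpy as np
o=monitor.get_obs();r=R.from_euler('xyz',o["orientation"],degrees=True);M=r.as_matrix()
print("t",round(o["clock"],2),"tcp",o["tool_pos"].round(4),"F",o["force"].round(1),"op",round(o["opening"],4),"q",o["joint_pos"].round(1))
x=M[:,0];y=M[:,1];a=np.degrees(np.arctan2(y[1],y[0]));a=(a+90+1.7)%180-90
# target: x down, y along world x tilted -1.7deg ; keep sign
yt=np.array([np.cos(np.radians(-1.7)),np.sin(np.radians(-1.7)),0]);yt*=np.sign(yt@y)
xt=np.array([0,0,-1.]);T=np.stack([xt,yt,np.cross(xt,yt)],1)
rv=R.from_matrix(T@M.T).as_rotvec(degrees=True)
print("tool x",x.round(4),"y",y.round(3),"rot units",(rv/5).round(2))
if len(sys.argv)>3: print("linear units",((np.array([float(a) for a in sys.argv[1:4]])-o["tool_pos"])/.06).round(3))
E
python3 st.py .4565 -.3535 .2
```

```text
t 0.1 tcp [ 0.2544 -0.6247  0.2257] F [-0.1  0.  -0.1] op 0.0877 q [-51.3  20.6   0.6  -0.  -70.1 -16.5]
tool x [-7.0e-04  1.3e-03 -1.0e+00] y [-0.377  0.926  0.001] rot units [-1.000e-02 -2.000e-02  1.323e+01]
linear units [ 3.368  4.521 -0.429]
```

```bash
python3 -m crank '[{"linear":[0.25,0.33,0],"rot":[0,0,1],"hand":1},{"linear":[0.25,0.33,0],"rot":[0,0,1],"hand":1},{"linear":[0.25,0.33,0],"rot":[0,0,1],"hand":1},{"linear":[0.25,0.33,0],"rot":[0,0,1],"hand":1},{"linear":[0.25,0.33,0],"rot":[0,0,1],"hand":1},{"linear":[0.25,0.33,0],"rot":[0,0,1],"hand":1},{"linear":[0.25,0.33,0],"rot":[0,0,1],"hand":1},{"linear":[0.25,0.33,0],"rot":[0,0,1],"hand":1},{"linear":[0.25,0.33,0],"rot":[0,0,1],"hand":1},{"linear":[0.25,0.33,0],"rot":[0,0,1],"hand":1},{"linear":[0.25,0.33,0],"rot":[0,0,1],"hand":1},{"linear":[0.25,0.33,0],"rot":[0,0,1],"hand":1},{"linear":[0.25,0.33,0],"rot":[0,0,1],"hand":1}]' | tail -c 600; python3 st.py .4565 -.3535 .2
```

```text
clock: 1.72
tool_pos: [0.4513, -0.3573, 0.2192]
orientation: [80.6, 89.3, 169.6]
force: [-0.1, -0.3, 0.3]
opening: 0.0876
t 1.73 tcp [ 0.4513 -0.3573  0.2192] F [-0.1 -0.3  0.3] op 0.0876 q [-18.8  11.9 -12.3   0.1 -66.5  17.8]
tool x [-0.0126  0.0023 -0.9999] y [-1.     0.016  0.013] rot units [-0.03 -0.14 -0.15]
linear units [ 0.086  0.063 -0.32 ]
```

```bash
python3 -m crank '[{"linear":[0.09,0.06,-0.3],"rot":[0,-0.14,-0.15],"hand":1},{"linear":[0,0,-0.5],"rot":[0,0,0],"hand":1},{"linear":[0,0,-0.5],"rot":[0,0,0],"hand":1},{"linear":[0,0,0],"rot":[0,0,0],"hand":1}]' | tail -c 600; python3 st.py .4565 -.3535 .04
```

```text
clock: 2.22
tool_pos: [0.4576, -0.3513, 0.1388]
orientation: [10.8, 89.8, 99.3]
force: [0.9, -0.4, 0.3]
opening: 0.0878
t 2.23 tcp [ 0.4576 -0.3513  0.1388] F [ 0.9 -0.4  0.3] op 0.0878 q [-18.2  15.6 -18.6  -0.2 -55.9  16.8]
tool x [-5.0e-04  3.1e-03 -1.0e+00] y [-1.     0.026  0.001] rot units [-0.04 -0.01 -0.05]
linear units [-0.018 -0.037 -1.647]
```

```bash
python3 -m crank '[{"linear":[-0.02,-0.04,-0.4],"rot":[-0.04,0,-0.05],"hand":1},{"linear":[0,0,-0.4],"rot":[0,0,0],"hand":1},{"linear":[0,0,-0.4],"rot":[0,0,0],"hand":1},{"linear":[0,0,-0.4],"rot":[0,0,0],"hand":1},{"linear":[0,0,0],"rot":[0,0,0],"hand":1}]' | tail -c 600; python3 st.py .4565 -.3535 .04
python3 - <<'E'
from h import *
from plant import eyes
for n in("top","side"):
    s=eyes.snapshot(n); x=s["image"][120:280,330:530] if n=="top" else s["image"][50:210,220:420]
    cv2.imwrite(f"pics/g_{n}.png",cv2.resize(x,None,fx=2.5,fy=2.5)[:,:,::-1])
a=np.hstack([cv2.imread("pics/g_top.png")[:,:400],cv2.imread("pics/g_side.png")[:,:400]]);cv2.imwrite("pics/g1.png",a)
E
```

```text
clock: 2.85
tool_pos: [0.46, -0.3561, 0.0471]
orientation: [-127.7, 89.6, -39.3]
force: [-0.5, -0.3, 0.8]
opening: 0.0875
t 2.85 tcp [ 0.46   -0.3561  0.0471] F [-0.5 -0.3  0.8] op 0.0875 q [-18.4  21.8 -24.1   0.2 -43.7  16.6]
tool x [ 0.0058 -0.0048 -1.    ] y [-1.     0.029 -0.006] rot units [ 0.05  0.07 -0.01]
linear units [-0.059  0.043 -0.119]
```

View pics/g1.png

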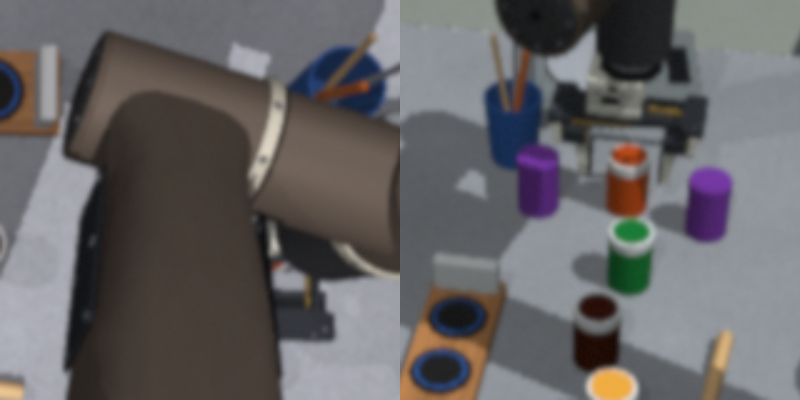

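```bash
python3 -m crank '[{"linear":[-0.06,0.04,-0.1],"rot":[0.05,0.07,0],"hand":1},{"linear":[0,0,0],"rot":[0,0,0],"hand":1},{"linear":[0,0,0],"rot":[0,0,0],"hand":1}]' | tail -c 200; python3 st.py .4565 -.3535 .04; python3 st.py .4565 -.3535 .04
```

```text
clock: 3.32
tool_pos: [0.4593, -0.3549, 0.0457]
orientation: [-115.2, 89.6, -26.8]
force: [0.1, -0.1, 0.1]
opening: 0.0878
t 3.33 tcp [ 0.4593 -0.3549  0.0457] F [ 0.1 -0.1  0.1] op 0.0878 q [-18.4  21.8 -24.3   0.1 -43.5  16.7]
tool x [ 0.0068 -0.0034 -1.    ] y [-1.     0.028 -0.007] rot units [ 0.04  0.08 -0.02]
linear units [-0.047  0.023 -0.094]
t 3.33 tcp [ 0.4593 -0.3549  0.0457] F [ 0.1 -0.1  0.1] op 0.0878 q [-18.4  21.8 -24.3   0.1 -43.5  16.7]
tool x [ 0.0068 -0.0034 -1.    ] y [-1.     0.028 -0.007] rot units [ 0.04  0.08 -0.02]
linear units [-0.047  0.023 -0.094]
```

```bash
python3 -m crank '[{"linear":[-0.06,0.03,-0.08],"rot":[0.05,0.1,0],"hand":1},{"linear":[0,0,0],"rot":[0,0,0],"hand":0},{"linear":[0,0,0],"rot":[0,0,0],"hand":0},{"linear":[0,0,0],"rot":[0,0,0],"hand":0},{"linear":[0,0,0],"rot":[0,0,0],"hand":0},{"linear":[0,0,0],"rot":[0,0,0],"hand":0}]' | tail -c 200; python3 st.py .4565 -.3535 .04
```

```text
clock: 4.08
tool_pos: [0.4557, -0.3531, 0.0408]
orientation: [65.7, 89.9, 154.1]
force: [-0.3, 0.4, 1.1]
opening: 0.0554
t 4.08 tcp [ 0.4557 -0.3531  0.0408] F [-0.3  0.4  1.1] op 0.0554 q [-18.3  22.1 -24.6  -0.  -43.5  16.8]
tool x [-0.0022  0.001  -1.    ] y [-1.     0.028  0.002] rot units [-0.01 -0.02 -0.02]
linear units [ 0.014 -0.007 -0.014]
```

```bash
python3 -m crank '[{"linear":[0,0,0.3],"rot":[0,0,0],"hand":0},{"linear":[0,0,0.5],"rot":[0,0,0],"hand":0},{"linear":[0,0,0.5],"rot":[0,0,0],"hand":0},{"linear":[0,0,0.5],"rot":[0,0,0],"hand":0},{"linear":[0.1,0.3,0.2],"rot":[0,0,0],"hand":0},{"linear":[0.2,0.5,0],"rot":[0,0,0],"hand":0},{"linear":[0.2,0.5,0],"rot":[0,0,0],"hand":0},{"linear":[0.2,0.5,0],"rot":[0,0,0],"hand":0},{"linear":[0.2,0.5,0],"rot":[0,0,0],"hand":0},{"linear":[0.2,0.5,0],"rot":[0,0,0],"hand":0},{"linear":[0.2,0.5,0],"rot":[0,0,0],"hand":0},{"linear":[0.2,0.5,0],"rot":[0,0,0],"hand":0},{"linear":[0.2,0.5,0],"rot":[0,0,0],"hand":0},{"linear":[0.2,0.5,0],"rot":[0,0,0],"hand":0},{"linear":[0.2,0.5,0],"rot":[0,0,0],"hand":0},{"linear":[0.2,0.5,0],"rot":[0,0,0],"hand":0},{"linear":[0.2,0.5,0],"rot":[0,0,0],"hand":0},{"linear":[0.2,0.5,0],"rot":[0,0,0],"hand":0},{"linear":[0.15,0.3,0],"rot":[0,0,0],"hand":0},{"linear":[0,0,0],"rot":[0,0,0],"hand":0}]' | tail -c 200; python3 st.py .6368 .0894 .15
```

```text
clock: 6.58
tool_pos: [0.6166, 0.102, 0.1481]
orientation: [76.7, 88.3, 165.0]
force: [-0.7, -1.6, -2.2]
opening: 0.0555
t 6.58 tcp [0.6166 0.102  0.1481] F [-0.7 -1.6 -2.2] op 0.0555 q [ 26.5  20.2 -10.1  -1.3 -61.  -27.6]
tool x [-0.0294  0.0079 -0.9995] y [-0.999  0.03   0.03 ] rot units [-0.09 -0.34  0.  ]
linear units [ 0.336 -0.21   0.032]
```

```bash
python3 -m crank '[{"linear":[0.34,-0.21,0],"rot":[-0.09,-0.34,0],"hand":0},{"linear":[0,0,0],"rot":[0,0,0],"hand":0},{"linear":[0,0,0],"rot":[0,0,0],"hand":0}]' | tail -c 200; python3 st.py .6368 .0894 .1;python3 - <<'E'
from h import *
from plant import eyes
o=[]
for n in("top","side"):
    s=eyes.snapshot(n); x=s["image"][80:240,180:380] if n=="top" else s["image"][110:270,140:340]
    o.append(cv2.resize(x,None,fx=2,fy=2)[:,:,::-1])
cv2.imwrite("pics/p1.png",np.hstack(o))
E
```

```text
clock: 6.95
tool_pos: [0.6368, 0.0873, 0.1471]
orientation: [169.8, 89.9, -101.9]
force: [0.6, 0.7, -1.7]
opening: 0.0556
t 6.95 tcp [0.6368 0.0873 0.1471] F [ 0.6  0.7 -1.7] op 0.0556 q [ 25.2  20.9  -9.7   0.1 -59.5 -27. ]
tool x [-2.0e-04 -1.1e-03 -1.0e+00] y [-1.     0.031  0.   ] rot units [ 0.01 -0.    0.02]
linear units [-0.     0.035 -0.785]
```

View pics/p1.png

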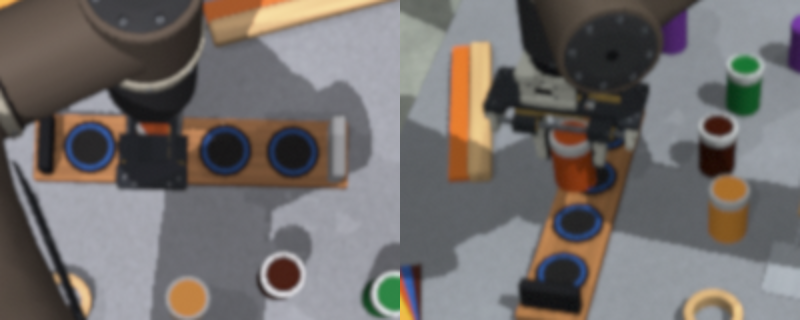

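```bash
python3 -m crank '[{"linear":[0,0.03,-0.4],"rot":[0,0,0],"hand":0},{"linear":[0,0,-0.4],"rot":[0,0,0],"hand":0},{"linear":[0,0,-0.3],"rot":[0,0,0],"hand":0},{"linear":[0,0,0],"rot":[0,0,0],"hand":0}]' | tail -c 200; python3 st.py .6368 .0894 .065
```

```text
clock: 7.55
tool_pos: [0.6369, 0.0888, 0.0812]
orientation: [-85.7, 89.9, 2.4]
force: [0.2, -0.4, -1.4]
opening: 0.0559
t 7.55 tcp [0.6369 0.0888 0.0812] F [ 0.2 -0.4 -1.4] op 0.0559 q [ 25.3  24.5 -13.9   0.1 -51.6 -27.2]
tool x [ 2.2e-03  1.0e-04 -1.0e+00] y [-0.999  0.032 -0.002] rot units [-0.    0.03  0.03]
linear units [-0.002  0.01  -0.269]
```

```bash
python3 -m crank '[{"linear":[0,0.01,-0.2],"rot":[0,0.03,0],"hand":0},{"linear":[0,0,-0.05],"rot":[0,0,0],"hand":0},{"linear":[0,0,0],"rot":[0,0,0],"hand":0}]' | tail -c 200; python3 st.py .6368 .0894 .065
```

```text
clock: 7.92
tool_pos: [0.6381, 0.0897, 0.0672]
orientation: [-64.0, 89.9, 24.2]
force: [-0.2, -0.1, -2.5]
opening: 0.0555
t 7.92 tcp [0.6381 0.0897 0.0672] F [-0.2 -0.1 -2.5] op 0.0555 q [ 25.3  25.4 -14.4   0.  -50.  -27.2]
tool x [ 2.1e-03  9.0e-04 -1.0e+00] y [-0.999  0.032 -0.002] rot units [-0.01  0.02  0.03]
linear units [-0.021 -0.005 -0.037]
```

```bash
python3 -m crank '[{"linear":[-0.02,0,-0.06],"rot":[0,0,0],"hand":0},{"linear":[-0.01,0,-0.03],"rot":[0,0,0],"hand":0}]' | tail -c 200; python3 st.py .6368 .0894 .065
```

```text
clock: 8.18
tool_pos: [0.6377, 0.0899, 0.0649]
orientation: [-77.4, 89.7, 10.8]
force: [-4.7, 0.3, 14.0]
opening: 0.0558
t 8.18 tcp [0.6377 0.0899 0.0649] F [-4.7  0.3 14. ] op 0.0558 q [ 25.4  25.4 -14.8   0.1 -49.4 -27.2]
tool x [ 0.0057  0.0011 -1.    ] y [-1.     0.031 -0.006] rot units [-0.01  0.07  0.01]
linear units [-0.015 -0.009  0.002]
```

```bash
python3 -m crank '[{"linear":[0,0,0.02],"rot":[0,0,0],"hand":1},{"linear":[0,0,0],"rot":[0,0,0],"hand":1},{"linear":[0,0,0],"rot":[0,0,0],"hand":1},{"linear":[0,0,0],"rot":[0,0,0],"hand":1},{"linear":[0,0,0.2],"rot":[0,0,0],"hand":1},{"linear":[0,0,0.4],"rot":[0,0,0],"hand":1},{"linear":[0,0,0.5],"rot":[0,0,0],"hand":1},{"linear":[0,0,0.5],"rot":[0,0,0],"hand":1},{"linear":[-0.3,0,0.2],"rot":[0,0,0],"hand":1},{"linear":[-0.5,-0.1,0],"rot":[0,0,0],"hand":1},{"linear":[-0.5,-0.1,0],"rot":[0,0,0],"hand":1},{"linear":[-0.5,-0.1,0],"rot":[0,0,0],"hand":1},{"linear":[-0.5,-0.1,0],"rot":[0,0,0],"hand":1},{"linear":[-0.5,-0.1,0],"rot":[0,0,0],"hand":1},{"linear":[-0.4,-0.1,0],"rot":[0,0,0],"hand":1},{"linear":[0,0,0],"rot":[0,0,0],"hand":1}]' | tail -c 200; python3 st.py .4337 .052 .15
python3 - <<'E'
from h import *
from plant import eyes
for n in("top","side"):
    s=eyes.snapshot(n); cv2.imwrite(f"pics/{n}2.png",s["image"][:,:,::-1])
    for lo,hi in((.074,.092),(.098,.116)):
      for b in blobs(s,lo,hi): print(n,np.round(b[:2],1),b[2],b[3].round(4),b[4],"ray",ray(s,b[0],b[1],.106 if lo>.09 else .082).round(4))
E
```

```text
clock: 10.18
tool_pos: [0.4425, 0.0528, 0.1877]
orientation: [-72.5, 89.0, 15.8]
force: [0.3, -0.4, -0.3]
opening: 0.0877
t 10.18 tcp [0.4425 0.0528 0.1877] F [ 0.3 -0.4 -0.3] op 0.0877 q [ 32.6  -0.5 -31.    0.3 -58.5 -34.4]
tool x [ 0.0168  0.0048 -0.9998] y [-0.999  0.03  -0.017] rot units [-0.05  0.19 -0.  ]
linear units [-0.147 -0.014 -0.628]
top [426.  173.7] 373 [ 0.5707 -0.3362  0.0805] [137  73 185] ray [ 0.571  -0.3361  0.082 ]
top [321.1 216.5] 383 [ 0.4632 -0.0685  0.0805] [49 24 18] ray [ 0.4636 -0.0686  0.082 ]
top [156.4 225.1] 393 [0.4448 0.3412 0.0804] [248 238 206] ray [0.4445 0.3406 0.082 ]
top [376.3 226.3] 381 [ 0.439  -0.2059  0.0806] [31 85 46] ray [ 0.4384 -0.2058  0.082 ]
top [423.5 261.6] 401 [ 0.3494 -0.3208  0.0804] [127  68 171] ray [ 0.3502 -0.3202  0.082 ]
top [103.1 277. ] 132 [0.3182 0.4683 0.0807] [139  75 185] ray [0.3182 0.4675 0.082 ]
top [511.1 339.8] 76 [ 0.1627 -0.522   0.0853] [115 119 122] ray [ 0.1598 -0.5264  0.082 ]
top [525.8 356.9] 81 [ 0.1204 -0.5574  0.0839] [78 21 21] ray [ 0.119  -0.5596  0.082 ]
top [512.7 392.5] 235 [ 0.0365 -0.520
[... 1571 characters left out ...]
2 ]
side [210.5 329. ] 81 [0.5963 0.4579 0.0833] [19 21 22] ray [0.5974 0.4557 0.082 ]
side [340.2 345.7] 485 [0.3124 0.4557 0.0819] [116  56 162] ray [0.3124 0.4554 0.082 ]
side [457.3  69.3] 73 [-0.0186 -0.636   0.1074] [122 124 126] ray [-0.0215 -0.6387  0.106 ]
side [445.2  82.5] 90 [ 0.028  -0.5465  0.1075] [158 157 144] ray [ 0.0257 -0.5511  0.106 ]
side [472.8  84.2] 77 [-0.063  -0.5509  0.1079] [114 118 121] ray [-0.0651 -0.555   0.106 ]
side [226.9 200.5] 286 [0.6358 0.0905 0.106 ] [126  53  19] ray [0.636 0.09  0.106]
side [462.9 216.2] 184 [0.0255 0.0621 0.1055] [67 64 57] ray [0.0237 0.0569 0.106 ]
side [215.9 321.7] 65 [0.5832 0.452  0.1067] [15 16 20] ray [0.5845 0.4497 0.106 ]
```

View pics/side2.png

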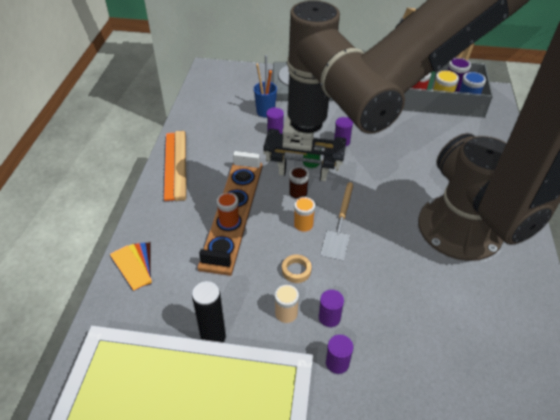

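```bash
python3 -m crank '[{"linear":[-0.15,-0.01,-0.4],"rot":[-0.05,0.19,0],"hand":1},{"linear":[0,0,-0.4],"rot":[0,0,0],"hand":1},{"linear":[0,0,-0.2],"rot":[0,0,0],"hand":1},{"linear":[0,0,0],"rot":[0,0,0],"hand":1}]' | tail -c 200; python3 st.py .4337 .0525 .041
```

```text
clock: 10.78
tool_pos: [0.4386, 0.054, 0.1274]
orientation: [-77.4, 89.8, 10.9]
force: [0.4, 0.1, -0.1]
opening: 0.0877
t 10.78 tcp [0.4386 0.054  0.1274] F [ 0.4  0.1 -0.1] op 0.0877 q [ 32.8   3.6 -35.7   0.1 -50.5 -34.6]
tool x [ 2.9e-03  5.0e-04 -1.0e+00] y [-1.     0.03  -0.003] rot units [-0.01  0.03 -0.  ]
linear units [-0.081 -0.026 -1.44 ]
```

```bash
python3 -m crank '[{"linear":[-0.1,-0.03,-0.4],"rot":[0,0.03,0],"hand":1},{"linear":[0,0,-0.4],"rot":[0,0,0],"hand":1},{"linear":[0,0,-0.4],"rot":[0,0,0],"hand":1},{"linear":[-0.02,0,-0.2],"rot":[0,0,0],"hand":1},{"linear":[0,0,0],"rot":[0,0,0],"hand":1}]' | tail -c 200; python3 st.py .4337 .0525 .041
```

```text
clock: 11.4
tool_pos: [0.436, 0.0542, 0.0451]
orientation: [-65.5, 89.6, 22.9]
force: [-0.2, 0.1, 0.5]
opening: 0.0874
t 11.4 tcp [0.436  0.0542 0.0451] F [-0.2  0.1  0.5] op 0.0874 q [ 33.   10.5 -42.    0.1 -37.2 -34.8]
tool x [ 0.0065  0.0027 -1.    ] y [-1.     0.028 -0.006] rot units [-0.03  0.07 -0.01]
linear units [-0.038 -0.029 -0.068]
```

```bash
python3 -m crank '[{"linear":[-0.05,-0.04,-0.08],"rot":[-0.03,0.07,0],"hand":1},{"linear":[0,0,0],"rot":[0,0,0],"hand":0},{"linear":[0,0,0],"rot":[0,0,0],"hand":0},{"linear":[0,0,0],"rot":[0,0,0],"hand":0},{"linear":[0,0,0],"rot":[0,0,0],"hand":0},{"linear":[0,0,0],"rot":[0,0,0],"hand":0}]' | tail -c 200; python3 st.py .4337 .0525 .041
```

```text
clock: 12.15
tool_pos: [0.4346, 0.0527, 0.0425]
orientation: [-60.0, 89.7, 28.4]
force: [0.2, -0.0, -1.8]
opening: 0.0554
t 12.15 tcp [0.4346 0.0527 0.0425] F [ 0.2 -0.  -1.8] op 0.0554 q [ 32.9  10.7 -42.2   0.  -36.9 -34.5]
tool x [ 0.0039  0.0021 -1.    ] y [-1.     0.028 -0.004] rot units [-0.02  0.05 -0.02]
linear units [-0.014 -0.003 -0.024]
```

```bash
python3 -m crank '[{"linear":[0,0,0.3],"rot":[0,0,0],"hand":0},{"linear":[0,0,0.5],"rot":[0,0,0],"hand":0},{"linear":[0,0,0.5],"rot":[0,0,0],"hand":0},{"linear":[0,0,0.5],"rot":[0,0,0],"hand":0},{"linear":[0.2,-0.05,0.1],"rot":[0,0,0],"hand":0},{"linear":[0.4,-0.1,0],"rot":[0,0,0],"hand":0},{"linear":[0.4,-0.1,0],"rot":[0,0,0],"hand":0},{"linear":[0.4,-0.1,0],"rot":[0,0,0],"hand":0},{"linear":[0.4,-0.1,0],"rot":[0,0,0],"hand":0},{"linear":[0.4,-0.1,0],"rot":[0,0,0],"hand":0},{"linear":[0.4,-0.1,0],"rot":[0,0,0],"hand":0},{"linear":[0.4,-0.1,0],"rot":[0,0,0],"hand":0},{"linear":[0.2,-0.1,0],"rot":[0,0,0],"hand":0},{"linear":[0,0,0],"rot":[0,0,0],"hand":0}]' | tail -c 200; python3 st.py .6345 -.0005 .15
```

```text
clock: 13.9
tool_pos: [0.6275, -0.0049, 0.1436]
orientation: [99.0, 88.9, -172.8]
force: [-0.9, -0.3, -2.6]
opening: 0.0557
t 13.9 tcp [ 0.6275 -0.0049  0.1436] F [-0.9 -0.3 -2.6] op 0.0557 q [ 17.2  20.3 -10.9  -0.2 -59.8 -18.9]
tool x [-0.0192 -0.0024 -0.9998] y [-0.999  0.031  0.019] rot units [ 0.03 -0.22  0.02]
linear units [0.117 0.073 0.106]
```

```bash
python3 -m crank '[{"linear":[0.12,0.07,0],"rot":[0.03,-0.22,0],"hand":0},{"linear":[0,0,-0.3],"rot":[0,0,0],"hand":0},{"linear":[0,0,-0.4],"rot":[0,0,0],"hand":0},{"linear":[0,0,-0.2],"rot":[0,0,0],"hand":0},{"linear":[0,0,0],"rot":[0,0,0],"hand":0}]' | tail -c 200; python3 st.py .6345 -.0005 .0665
```

```text
clock: 14.52
tool_pos: [0.6338, 0.0011, 0.0891]
orientation: [-67.7, 89.7, 20.6]
force: [-0.7, -0.5, -2.0]
opening: 0.0554
t 14.53 tcp [0.6338 0.0011 0.0891] F [-0.7 -0.5 -2. ] op 0.0554 q [ 17.7  23.2 -14.7  -0.  -51.8 -19.4]
tool x [ 0.0044  0.0017 -1.    ] y [-1.     0.03  -0.004] rot units [-0.02  0.05  0.  ]
linear units [ 0.012 -0.027 -0.376]
```

```bash
python3 -m crank '[{"linear":[0.01,-0.03,-0.25],"rot":[-0.02,0.05,0],"hand":0},{"linear":[0,0,-0.08],"rot":[0,0,0],"hand":0},{"linear":[0,0,0],"rot":[0,0,0],"hand":0}]' | tail -c 200; python3 st.py .6345 -.0005 .0665
```

```text
clock: 14.9
tool_pos: [0.6354, -0.0004, 0.0697]
orientation: [-82.2, 89.9, 6.1]
force: [0.3, 0.1, -3.0]
opening: 0.0559
t 14.9 tcp [ 6.354e-01 -4.000e-04  6.970e-02] F [ 0.3  0.1 -3. ] op 0.0559 q [ 17.6  24.5 -15.5   0.  -49.8 -19.3]
tool x [ 2.5e-03  3.0e-04 -1.0e+00] y [-1.     0.029 -0.002] rot units [-0.    0.03 -0.  ]
linear units [-0.016 -0.002 -0.053]
```

```bash
python3 -m crank '[{"linear":[-0.03,0,-0.06],"rot":[0,0,0],"hand":0},{"linear":[-0.01,0,-0.03],"rot":[0,0,0],"hand":0}]' | tail -c 200; python3 st.py .6345 -.0005 .0665
```

```text
clock: 15.15
tool_pos: [0.6342, -0.0004, 0.0664]
orientation: [-87.7, 89.7, 0.7]
force: [-5.8, 1.2, 16.7]
opening: 0.0555
t 15.15 tcp [ 6.342e-01 -4.000e-04  6.640e-02] F [-5.8  1.2 16.7] op 0.0555 q [ 17.6  24.6 -16.    0.1 -49.1 -19.3]
tool x [ 5.3e-03  1.0e-04 -1.0e+00] y [-1.     0.029 -0.005] rot units [-0.    0.06 -0.01]
linear units [ 0.006 -0.001  0.002]
```

```bash
python3 -m crank '[{"linear":[0,0,0.02],"rot":[0,0,0],"hand":1},{"linear":[0,0,0],"rot":[0,0,0],"hand":1},{"linear":[0,0,0],"rot":[0,0,0],"hand":1},{"linear":[0,0,0],"rot":[0,0,0],"hand":1},{"linear":[0,0,0.2],"rot":[0,0,0],"hand":1},{"linear":[0,0,0.4],"rot":[0,0,0],"hand":1},{"linear":[0,0,0.5],"rot":[0,0,0],"hand":1},{"linear":[0,0,0.5],"rot":[0,0,0],"hand":1},{"linear":[-0.3,-0.1,0.2],"rot":[0,0,0],"hand":1},{"linear":[-0.5,-0.2,0],"rot":[0,0,0],"hand":1},{"linear":[-0.5,-0.2,0],"rot":[0,0,0],"hand":1},{"linear":[-0.5,-0.2,0],"rot":[0,0,0],"hand":1},{"linear":[-0.5,-0.2,0],"rot":[0,0,0],"hand":1},{"linear":[-0.4,-0.15,0],"rot":[0,0,0],"hand":1},{"linear":[0,0,0],"rot":[0,0,0],"hand":1}]' | tail -c 200; python3 st.py .4628 -.067 .1
```

```text
clock: 17.02
tool_pos: [0.4696, -0.0653, 0.1888]
orientation: [-85.1, 89.1, 3.4]
force: [-0.2, 0.4, 0.2]
opening: 0.0876
t 17.02 tcp [ 0.4696 -0.0653  0.1888] F [-0.2  0.4  0.2] op 0.0876 q [ 16.1   2.5 -27.8   0.2 -58.8 -17.8]
tool x [ 0.0162  0.001  -0.9999] y [-1.     0.027 -0.016] rot units [-0.01  0.19 -0.03]
linear units [-0.114 -0.028 -1.48 ]
```

```bash
python3 -m crank '[{"linear":[-0.13,-0.03,-0.4],"rot":[0,0.19,0],"hand":1},{"linear":[0,0,-0.4],"rot":[0,0,0],"hand":1},{"linear":[0,0,-0.2],"rot":[0,0,0],"hand":1},{"linear":[0,0,0],"rot":[0,0,0],"hand":1}]' | tail -c 200; python3 st.py .4628 -.067 .041
```

```text
clock: 17.52
tool_pos: [0.4651, -0.0665, 0.1306]
orientation: [-72.6, 89.7, 15.9]
force: [-0.2, 0.2, 0.3]
opening: 0.0879
t 17.52 tcp [ 0.4651 -0.0665  0.1306] F [-0.2  0.2  0.3] op 0.0879 q [ 16.    6.1 -32.4   0.  -51.2 -17.5]
tool x [ 0.0053  0.0015 -1.    ] y [-1.     0.026 -0.005] rot units [-0.02  0.06 -0.04]
linear units [-0.039 -0.009 -1.493]
```

```bash
python3 -m crank '[{"linear":[-0.05,0,-0.4],"rot":[0,0.03,0],"hand":1},{"linear":[0,0,-0.4],"rot":[0,0,0],"hand":1},{"linear":[0,0,-0.4],"rot":[0,0,0],"hand":1},{"linear":[-0.02,0,-0.2],"rot":[0,0,0],"hand":1},{"linear":[0,0,0],"rot":[0,0,0],"hand":1}]' | tail -c 200; python3 st.py .4628 -.067 .041
```

```text
clock: 18.15
tool_pos: [0.4661, -0.0654, 0.0489]
orientation: [-77.7, 89.4, 10.9]
force: [-0.0, -0.5, 0.9]
opening: 0.0876
t 18.15 tcp [ 0.4661 -0.0654  0.0489] F [-0.  -0.5  0.9] op 0.0876 q [ 16.1  12.7 -38.1   0.1 -38.7 -17.6]
tool x [ 0.0103  0.002  -0.9999] y [-1.     0.024 -0.01 ] rot units [-0.02  0.12 -0.06]
linear units [-0.055 -0.027 -0.132]
```

```bash
python3 -m crank '[{"linear":[-0.06,-0.03,-0.14],"rot":[-0.02,0.14,-0.06],"hand":1},{"linear":[0,0,0],"rot":[0,0,0],"hand":0},{"linear":[0,0,0],"rot":[0,0,0],"hand":0},{"linear":[0,0,0],"rot":[0,0,0],"hand":0},{"linear":[0,0,0],"rot":[0,0,0],"hand":0},{"linear":[0,0,0],"rot":[0,0,0],"hand":0}]' | tail -c 200; python3 st.py .4628 -.067 .041
```

```text
clock: 18.9
tool_pos: [0.464, -0.0669, 0.0424]
orientation: [-51.9, 89.9, 36.4]
force: [-0.1, 0.5, -1.5]
opening: 0.0559
t 18.9 tcp [ 0.464  -0.0669  0.0424] F [-0.1  0.5 -1.5] op 0.0559 q [ 15.9  13.4 -38.2  -0.  -38.3 -17.6]
tool x [ 1.2e-03  9.0e-04 -1.0e+00] y [-1.     0.029 -0.001] rot units [-0.01  0.01 -0.  ]
linear units [-0.021 -0.001 -0.023]
```

```bash
python3 -m crank '[{"linear":[0,0,0.3],"rot":[0,0,0],"hand":0},{"linear":[0,0,0.5],"rot":[0,0,0],"hand":0},{"linear":[0,0,0.5],"rot":[0,0,0],"hand":0},{"linear":[0,0,0.5],"rot":[0,0,0],"hand":0},{"linear":[0,0.1,0.5],"rot":[0,0,0],"hand":0},{"linear":[0.2,0.4,0.1],"rot":[0,0,0],"hand":0},{"linear":[0.3,0.45,0],"rot":[0,0,0],"hand":0},{"linear":[0.3,0.45,0],"rot":[0,0,0],"hand":0},{"linear":[0.3,0.45,0],"rot":[0,0,0],"hand":0},{"linear":[0.3,0.45,0],"rot":[0,0,0],"hand":0},{"linear":[0.3,0.45,0],"rot":[0,0,0],"hand":0},{"linear":[0.3,0.45,0],"rot":[0,0,0],"hand":0},{"linear":[0.3,0.4,0],"rot":[0,0,0],"hand":0},{"linear":[0.3,0.3,0],"rot":[0,0,0],"hand":0},{"linear":[0.2,0.15,0],"rot":[0,0,0],"hand":0},{"linear":[0,0,0],"rot":[0,0,0],"hand":0}]' | tail -c 200; python3 st.py .6397 .1789 .0665
```

```text
clock: 20.9
tool_pos: [0.6295, 0.183, 0.1853]
orientation: [93.0, 89.4, -178.8]
force: [-0.1, 0.1, -2.3]
opening: 0.0556
t 20.9 tcp [0.6295 0.183  0.1853] F [-0.1  0.1 -2.3] op 0.0556 q [ 33.   20.6  -4.5  -0.4 -65.4 -34.7]
tool x [-1.120e-02 -2.000e-04 -9.999e-01] y [-0.999  0.033  0.011] rot units [ 0.   -0.13  0.03]
linear units [ 0.17  -0.068 -1.98 ]
```

```bash
python3 -m crank '[{"linear":[0.17,-0.07,0],"rot":[0,-0.13,0],"hand":0},{"linear":[0,0,-0.3],"rot":[0,0,0],"hand":0},{"linear":[0,0,-0.4],"rot":[0,0,0],"hand":0},{"linear":[0,0,-0.4],"rot":[0,0,0],"hand":0},{"linear":[0,0,-0.3],"rot":[0,0,0],"hand":0},{"linear":[0,0,-0.1],"rot":[0,0,0],"hand":0},{"linear":[0,0,0],"rot":[0,0,0],"hand":0}]' | tail -c 200; python3 st.py .6397 .1789 .0665
```

```text
clock: 21.78
tool_pos: [0.6364, 0.1736, 0.0887]
orientation: [109.8, 89.9, -162.3]
force: [-0.2, -1.0, -2.1]
opening: 0.0557
t 21.77 tcp [0.6364 0.1736 0.0887] F [-0.2 -1.  -2.1] op 0.0557 q [ 32.1  25.5 -10.9  -0.  -53.8 -34.2]
tool x [-2.5e-03 -8.0e-04 -1.0e+00] y [-0.999  0.037  0.002] rot units [ 0.01 -0.03  0.08]
linear units [ 0.055  0.088 -0.37 ]
```

```bash
python3 -m crank '[{"linear":[0.055,0.09,-0.1],"rot":[0,-0.03,0.08],"hand":0},{"linear":[0,0,-0.15],"rot":[0,0,0],"hand":0},{"linear":[0,0,0],"rot":[0,0,0],"hand":0}]' | tail -c 200; python3 st.py .6397 .1789 .0665
```

```text
clock: 22.15
tool_pos: [0.6407, 0.1798, 0.0742]
orientation: [-77.6, 89.9, 10.7]
force: [-0.3, -0.1, -1.9]
opening: 0.0556
t 22.15 tcp [0.6407 0.1798 0.0742] F [-0.3 -0.1 -1.9] op 0.0556 q [ 32.5  26.7 -11.2   0.1 -52.  -34.2]
tool x [ 2.5e-03  5.0e-04 -1.0e+00] y [-1.     0.029 -0.003] rot units [-0.01  0.03 -0.  ]
linear units [-0.016 -0.015 -0.128]
```

```bash
python3 -m crank '[{"linear":[-0.03,-0.02,-0.1],"rot":[0,0,0],"hand":0},{"linear":[-0.01,0,-0.06],"rot":[0,0,0],"hand":0}]' | tail -c 200; python3 st.py .6397 .1789 .0665
```

```text
clock: 22.4
tool_pos: [0.6386, 0.1786, 0.0663]
orientation: [-83.6, 89.8, 4.8]
force: [-10.5, 0.1, 26.1]
opening: 0.0552
t 22.4 tcp [0.6386 0.1786 0.0663] F [-10.5   0.1  26.1] op 0.0552 q [ 32.5  26.9 -12.    0.1 -50.9 -34.2]
tool x [ 3.9e-03  3.0e-04 -1.0e+00] y [-1.     0.029 -0.004] rot units [-0.    0.04 -0.01]
linear units [0.018 0.005 0.003]
```

```bash
python3 -m crank '[{"linear":[0,0,0.02],"rot":[0,0,0],"hand":1},{"linear":[0,0,0],"rot":[0,0,0],"hand":1},{"linear":[0,0,0],"rot":[0,0,0],"hand":1},{"linear":[0,0,0],"rot":[0,0,0],"hand":1},{"linear":[0,0,0.2],"rot":[0,0,0],"hand":1},{"linear":[0,0,0.4],"rot":[0,0,0],"hand":1},{"linear":[0,0,0.5],"rot":[0,0,0],"hand":1},{"linear":[0,0,0.5],"rot":[0,0,0],"hand":1},{"linear":[-0.3,0,0.2],"rot":[0,0,0],"hand":1},{"linear":[-0.4,0.2,0],"rot":[0,0,0],"hand":1},{"linear":[-0.4,0.3,0],"rot":[0,0,0],"hand":1},{"linear":[-0.4,0.3,0],"rot":[0,0,0],"hand":1},{"linear":[-0.4,0.3,0],"rot":[0,0,0],"hand":1},{"linear":[-0.4,0.4,0],"rot":[0,0,0],"hand":1},{"linear":[-0.3,0.4,0],"rot":[0,0,0],"hand":1},{"linear":[-0.3,0.4,0],"rot":[0,0,0],"hand":1},{"linear":[-0.2,0.3,0],"rot":[0,0,0],"hand":1},{"linear":[0,0,0],"rot":[0,0,0],"hand":1}]' | tail -c 200; python3 st.py .4442 .342 .1
```

```text
clock: 24.65
tool_pos: [0.4492, 0.3392, 0.1923]
orientation: [-60.7, 89.0, 27.6]
force: [-0.2, -0.3, 1.0]
opening: 0.0875
t 24.65 tcp [0.4492 0.3392 0.1923] F [-0.2 -0.3  1. ] op 0.0875 q [ 57.3  10.9 -17.5   0.6 -60.7 -59.2]
tool x [ 0.0153  0.008  -0.9999] y [-0.999  0.028 -0.015] rot units [-0.09  0.18 -0.01]
linear units [-0.083  0.046 -1.538]
```

```bash
python3 -m crank '[{"linear":[-0.1,0.03,-0.4],"rot":[-0.09,0.18,0],"hand":1},{"linear":[0,0,-0.4],"rot":[0,0,0],"hand":1},{"linear":[0,0,-0.2],"rot":[0,0,0],"hand":1},{"linear":[0,0,0],"rot":[0,0,0],"hand":1}]' | tail -c 200; python3 st.py .4442 .342 .041
python3 - <<'E'
from h import *
from plant import eyes
for n in("top","side"):
    s=eyes.snapshot(n); cv2.imwrite(f"pics/{n}3.png",s["image"][:,:,::-1])
    for lo,hi in((.074,.092),(.098,.116)):
      for b in blobs(s,lo,hi):
        if b[2]>150 and b[3][0]>.4: print(n,np.round(b[:2],1),b[2],b[3].round(4),b[4],"ray",ray(s,b[0],b[1],.106 if lo>.09 else .082).round(4))
E
```

```text
clock: 25.15
tool_pos: [0.4436, 0.3395, 0.1308]
orientation: [88.5, 89.9, 176.8]
force: [-0.8, -0.1, 1.1]
opening: 0.0876
t 25.15 tcp [0.4436 0.3395 0.1308] F [-0.8 -0.1  1.1] op 0.0876 q [ 57.5  14.4 -21.5  -0.1 -54.  -59.1]
tool x [-1.1e-03  1.0e-04 -1.0e+00] y [-1.     0.03   0.001] rot units [-0.   -0.01 -0.  ]
linear units [ 0.009  0.042 -1.496]
top [426.1 173.7] 373 [ 0.5708 -0.3365  0.0805] [139  74 186] ray [ 0.571  -0.3363  0.082 ]
top [161.8 224.9] 172 [0.4448 0.3276 0.0808] [198 165 135] ray [0.445  0.3272 0.082 ]
top [376.5 226.2] 384 [ 0.4391 -0.2064  0.0805] [ 49 143  73] ray [ 0.4386 -0.2064  0.082 ]
top [222.3 146.4] 382 [0.6377 0.177  0.1048] [76 31 19] ray [0.6372 0.1763 0.106 ]
top [258.5 146.4] 388 [0.6375 0.0867 0.1045] [222  98  52] ray [0.637  0.0866 0.106 ]
top [294.1 147.8] 384 [ 0.6335 -0.0017  0.1044] [247 196  96] ray [ 0.6332 -0.0018  0.106 ]
side [286.5 294.7] 397 [0.4437 0.3434 0.0821] [179 152 118] ray [0.4436 0.3434 0.082 ]
side [234.8 177.5] 251 [0.6323 0.002  0.1062] [247 187  70] ray [0.6324 0.001  0.106 ]
side [226.8 200.3] 275 [0.6365 0.0899 0.1065] [215  90  33] ray [0.6364 0.0893 0.106 ]
side [219.3 225.5] 314 [0.6371 0.1789 0.1063] [74 30 17] ray [0.637  0.1784 0.106 ]
```

View pics/side3.png

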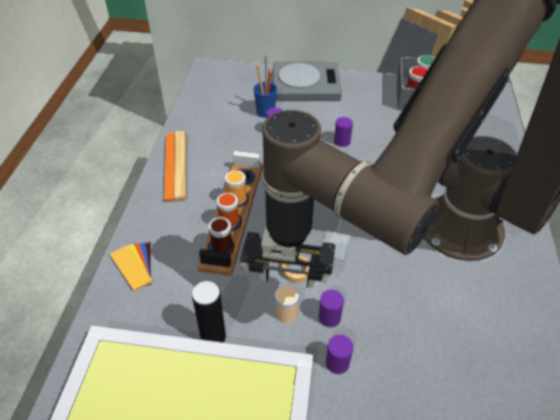

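```bash
python3 -m crank '[{"linear":[0,0.04,-0.4],"rot":[0,0,0],"hand":1},{"linear":[0,0,-0.4],"rot":[0,0,0],"hand":1},{"linear":[0,0,-0.4],"rot":[0,0,0],"hand":1},{"linear":[-0.02,0,-0.2],"rot":[0,0,0],"hand":1},{"linear":[0,0,0],"rot":[0,0,0],"hand":1}]' | tail -c 200; python3 st.py .4442 .342 .041
```

```text
clock: 25.88
tool_pos: [0.4457, 0.3453, 0.0509]
orientation: [-33.4, 89.4, 54.9]
force: [0.4, -0.3, 1.0]
opening: 0.0878
t 25.88 tcp [0.4457 0.3453 0.0509] F [ 0.4 -0.3  1. ] op 0.0878 q [ 57.7  20.  -26.3   0.  -43.1 -59.4]
tool x [ 0.0061  0.0086 -0.9999] y [-1.     0.029 -0.006] rot units [-0.1   0.07 -0.01]
linear units [-0.026 -0.055 -0.165]
```

```bash
python3 -m crank '[{"linear":[-0.04,-0.065,-0.17],"rot":[-0.1,0.08,0],"hand":1},{"linear":[0,0,0],"rot":[0,0,0],"hand":0},{"linear":[0,0,0],"rot":[0,0,0],"hand":0},{"linear":[0,0,0],"rot":[0,0,0],"hand":0},{"linear":[0,0,0],"rot":[0,0,0],"hand":0},{"linear":[0,0,0],"rot":[0,0,0],"hand":0}]' | tail -c 200; python3 st.py .4442 .342 .041
```

```text
clock: 26.62
tool_pos: [0.4444, 0.3426, 0.0428]
orientation: [-23.1, 89.8, 65.2]
force: [-0.4, 0.6, -2.6]
opening: 0.0556
t 26.62 tcp [0.4444 0.3426 0.0428] F [-0.4  0.6 -2.6] op 0.0556 q [ 57.6  20.6 -26.7  -0.  -42.5 -59.2]
tool x [ 0.0013  0.0028 -1.    ] y [-1.     0.029 -0.001] rot units [-0.03  0.02 -0.01]
linear units [-0.003 -0.01  -0.03 ]
```

```bash
python3 -m crank '[{"linear":[0,0,0.3],"rot":[0,0,0],"hand":0},{"linear":[0,0,0.5],"rot":[0,0,0],"hand":0},{"linear":[0,0,0.5],"rot":[0,0,0],"hand":0},{"linear":[0,0,0.5],"rot":[0,0,0],"hand":0},{"linear":[0,-0.1,0.5],"rot":[0,0,0],"hand":0},{"linear":[0,-0.4,0.2],"rot":[0,0,0],"hand":0},{"linear":[0.1,-0.5,0],"rot":[0,0,0],"hand":0},{"linear":[0.2,-0.5,0],"rot":[0,0,0],"hand":0},{"linear":[0.2,-0.5,0],"rot":[0,0,0],"hand":0},{"linear":[0.2,-0.5,0],"rot":[0,0,0],"hand":0},{"linear":[0.2,-0.5,0],"rot":[0,0,0],"hand":0},{"linear":[0.2,-0.5,0],"rot":[0,0,0],"hand":0},{"linear":[0.2,-0.5,0],"rot":[0,0,0],"hand":0},{"linear":[0.2,-0.5,0],"rot":[0,0,0],"hand":0},{"linear":[0.2,-0.5,0],"rot":[0,0,0],"hand":0},{"linear":[0.2,-0.5,0],"rot":[0,0,0],"hand":0},{"linear":[0.2,-0.4,0],"rot":[0,0,0],"hand":0},{"linear":[0.2,-0.3,0],"rot":[0,0,0],"hand":0},{"linear":[0,0,0],"rot":[0,0,0],"hand":0}]' | tail -c 200; python3 st.py .6315 -.0902 .067
```

```text
clock: 29.0
tool_pos: [0.5673, -0.0581, 0.1827]
orientation: [106.1, 88.4, -166.0]
force: [-0.3, 0.7, -2.9]
opening: 0.0556
t 29.0 tcp [ 0.5673 -0.0581  0.1827] F [-0.3  0.7 -2.9] op 0.0556 q [ 13.8  13.5 -15.2   0.  -62.8 -15.9]
tool x [-0.0264 -0.0066 -0.9996] y [-0.999  0.036  0.026] rot units [ 0.08 -0.3   0.07]
linear units [ 1.07  -0.535 -1.928]
```

```bash
python3 -m crank '[{"linear":[0.35,-0.18,0],"rot":[0.08,-0.3,0.07],"hand":0},{"linear":[0.35,-0.18,0],"rot":[0,0,0],"hand":0},{"linear":[0.3,-0.14,0],"rot":[0,0,0],"hand":0},{"linear":[0,0,0],"rot":[0,0,0],"hand":0}]' | tail -c 200; python3 st.py .6315 -.0902 .067
```

```text
clock: 29.5
tool_pos: [0.6271, -0.0896, 0.1807]
orientation: [35.0, 89.9, 123.4]
force: [-0.4, -0.3, -2.2]
opening: 0.0556
t 29.5 tcp [ 0.6271 -0.0896  0.1807] F [-0.4 -0.3 -2.2] op 0.0556 q [  9.4  18.5  -8.4  -0.1 -63.1 -11.1]
tool x [-0.001   0.0016 -1.    ] y [-1.     0.029  0.001] rot units [-0.02 -0.01 -0.01]
linear units [ 0.074 -0.01  -1.895]
```

```bash
python3 -m crank '[{"linear":[0.07,-0.01,-0.3],"rot":[0,0,0],"hand":0},{"linear":[0,0,-0.4],"rot":[0,0,0],"hand":0},{"linear":[0,0,-0.4],"rot":[0,0,0],"hand":0},{"linear":[0,0,-0.3],"rot":[0,0,0],"hand":0},{"linear":[0,0,-0.1],"rot":[0,0,0],"hand":0},{"linear":[0,0,0],"rot":[0,0,0],"hand":0}]' | tail -c 200; python3 st.py .6315 -.0902 .067
```

```text
clock: 30.25
tool_pos: [0.6275, -0.0888, 0.0825]
orientation: [62.5, 89.7, 150.9]
force: [0.8, -0.1, -1.7]
opening: 0.0554
t 30.25 tcp [ 0.6275 -0.0888  0.0825] F [ 0.8 -0.1 -1.7] op 0.0554 q [  9.4  23.9 -14.5  -0.3 -51.9 -10.9]
tool x [-0.0049  0.0027 -1.    ] y [-1.     0.027  0.005] rot units [-0.03 -0.06 -0.03]
linear units [ 0.066 -0.024 -0.258]
```

```bash
python3 -m crank '[{"linear":[0.08,-0.025,-0.1],"rot":[-0.03,-0.06,0],"hand":0},{"linear":[0,0,-0.06],"rot":[0,0,0],"hand":0},{"linear":[0,0,0],"rot":[0,0,0],"hand":0}]' | tail -c 200; python3 st.py .6325 -.0902 .067
```

```text
clock: 30.62
tool_pos: [0.6336, -0.0902, 0.0737]
orientation: [-87.0, 89.8, 1.4]
force: [-0.5, -0.7, -2.7]
opening: 0.0556
t 30.62 tcp [ 0.6336 -0.0902  0.0737] F [-0.5 -0.7 -2.7] op 0.0556 q [  9.4  24.6 -14.7   0.  -50.4 -10.9]
tool x [ 3.4e-03  1.0e-04 -1.0e+00] y [-1.     0.027 -0.003] rot units [-0.    0.04 -0.03]
linear units [-0.019  0.    -0.111]
```

```bash
python3 -m crank '[{"linear":[-0.02,0,-0.1],"rot":[0,0.04,0],"hand":0},{"linear":[-0.01,0,-0.05],"rot":[0,0,0],"hand":0}]' | tail -c 200; python3 st.py .6325 -.0902 .067
```

```text
clock: 30.88
tool_pos: [0.6326, -0.0903, 0.0667]
orientation: [-101.6, 89.9, -13.1]
force: [-8.1, 3.0, 24.7]
opening: 0.0555
t 30.88 tcp [ 0.6326 -0.0903  0.0667] F [-8.1  3.  24.7] op 0.0555 q [  9.4  25.  -15.2   0.1 -49.7 -10.9]
tool x [ 1.7e-03 -4.0e-04 -1.0e+00] y [-1.     0.026 -0.002] rot units [ 0.    0.02 -0.04]
linear units [-0.001  0.002  0.005]
```

Release, rise and back away towards the robot, then look.

```bash
python3 -m crank '[{"linear":[0,0,0.02],"rot":[0,0,0],"hand":1},{"linear":[0,0,0],"rot":[0,0,0],"hand":1},{"linear":[0,0,0],"rot":[0,0,0],"hand":1},{"linear":[0,0,0],"rot":[0,0,0],"hand":1},{"linear":[0,0,0.2],"rot":[0,0,0],"hand":1},{"linear":[0,0,0.4],"rot":[0,0,0],"hand":1},{"linear":[0,0,0.5],"rot":[0,0,0],"hand":1},{"linear":[0,0,0.5],"rot":[0,0,0],"hand":1},{"linear":[-0.3,0,0.5],"rot":[0,0,0],"hand":1},{"linear":[-0.5,0,0.2],"rot":[0,0,0],"hand":1},{"linear":[-0.5,0,0],"rot":[0,0,0],"hand":1},{"linear":[-0.5,0,0],"rot":[0,0,0],"hand":1},{"linear":[-0.5,0,0],"rot":[0,0,0],"hand":1},{"linear":[-0.3,0,0],"rot":[0,0,0],"hand":1},{"linear":[0,0,0],"rot":[0,0,0],"hand":1},{"linear":[0,0,0],"rot":[0,0,0],"hand":1}]' | tail -c 200
cat > fin.py <<'E'
from h import *
from plant import eyes
import sys
k=sys.argv[1]
for n in("top","side"):
    s=eyes.snapshot(n); cv2.imwrite(f"pics/{n}{k}.png",s["image"][:,:,::-1])
    for lo,hi in((.074,.092),(.098,.116)):
      for b in blobs(s,lo,hi):
        if b[2]>150 and b[3][0]>.4: print(n,np.round(b[:2],1),b[2],b[3].round(4),b[4],"ray",ray(s,b[0],b[1],.106 if lo>.09 else .082).round(4))
E
python3 fin.py 4
```

```text
clock: 32.88
tool_pos: [0.4746, -0.091, 0.2196]
orientation: [-91.7, 89.3, -3.1]
force: [0.5, 0.4, 0.1]
opening: 0.0878
top [428.3 173.8] 289 [ 0.5705 -0.3417  0.0804] [137  73 184] ray [ 0.5705 -0.3418  0.082 ]
top [376.6 226.2] 375 [ 0.4391 -0.2072  0.0805] [32 93 48] ray [ 0.4386 -0.2066  0.082 ]
top [222.4 146.4] 387 [0.638  0.1769 0.1048] [76 32 20] ray [0.6373 0.1761 0.106 ]
top [258.5 146.5] 388 [0.6373 0.0878 0.1046] [220  96  50] ray [0.6369 0.0867 0.106 ]
top [294.2 147.8] 374 [ 0.6335 -0.0016  0.1047] [246 195  95] ray [ 0.6332 -0.0021  0.106 ]
top [328.9 146.1] 283 [ 0.6376 -0.0867  0.1047] [193 163 133] ray [ 0.6372 -0.0885  0.106 ]
side [312.3 143. ] 193 [ 0.4372 -0.2036  0.0825] [16 72 33] ray [ 0.4375 -0.2042  0.082 ]
side [241.4 156.3] 213 [ 0.6312 -0.0861  0.1064] [159 135 104] ray [ 0.6309 -0.0873  0.106 ]
side [234.8 177.3] 247 [0.6321 0.0016 0.1063] [232 166  62] ray [6.326e-01 4.000e-04 1.060e-01]
side [226.9 200.3] 278 [0.636  0.0892 0.1062] [189  77  26] ray [0.636  0.0894 0.106 ]
side [219.3 225.7] 324 [0.6368 0.1789 0.1059] [63 24 13] ray [0.6367 0.179  0.106 ]
```

View pics/top4.png

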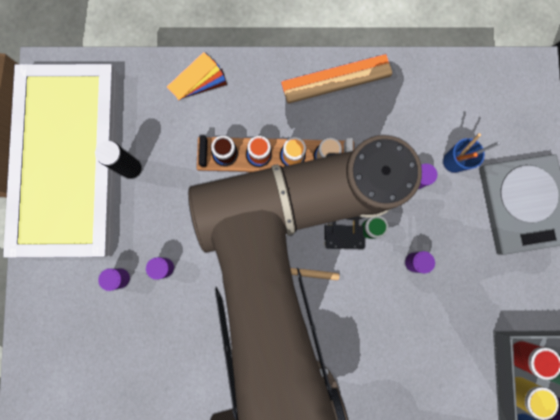

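View pics/side4.png

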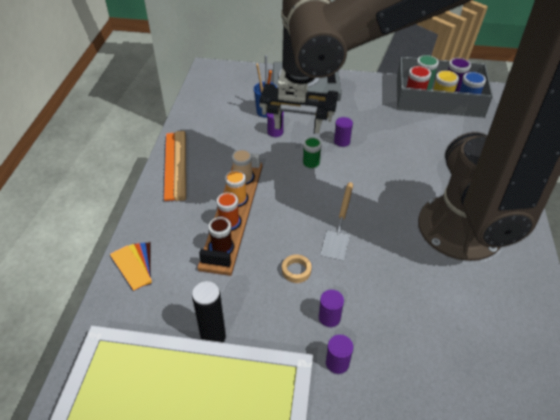

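```bash
python3 -c "
from plant import ticket
print(ticket.close_job())"
```

```text
the job is handed in; nothing more can be done
None
```

The four orange inks are upright on the ledge pads and I have handed the job in. From the white block (mark_4) to the black block (mark_1) they run pale, light, deep, dark.

**Last check, both cameras:**
- **Upright:** all four lid tops measured about 106 mm above the table, the height of a pot standing on a pad.
- **Centring:** pale, light and deep were within about 1.5–3 mm of their pad centres. The dark pot was the worst, about 3–3.5 mm off, mostly towards the robot; I left it there.
- **Pale pot:** the arm partly hid it in the last top view, so its position comes from the side view only. The top-view figure for it (about 6 mm off in x) disagreed, because only part of the lid was visible.
- **Camera agreement:** the two cameras otherwise differed by up to about 3 mm.
- **Green pot:** it measured within about 1 mm of where it started.
- **Robot:** the gripper was open and held back from the row, about 220 mm above the table.
- **Time and force:** the clock read about 33 s. The highest force in the readings at the end of each move was about 28 N, while setting a pot down.

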